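# Load the grip cleaner in a tattoo studio

### The job

Get the cleaner ready and start it: stand every metal grip from the pad in a pocket of its own, fully down, and pour all the balls from the jug into the steel well, turning the jug so that its spout is over the well before you tilt it. Set the empty jug back upright on its mat, and with everything loaded and the jug back press the start button fully in and let go. Do not disturb the ink bottles.

Things in the scene. Friction and masses are not known exactly. Their poses are not given: they have to be found in the camera images.
- jug_center (a point): Open steel jug, 115 mm tall, round, outer radius 48 mm at the base and 56 mm at the rim, wall 4 mm, about 0.3 kg with a heavy base, holding the loose balls. This point lies on its axis 57.5 mm above its underside; z is up along the axis, +x points to the spout (a lip rising above the rim), -x to the handle.
- jug_spout (a point): Middle of the outer edge of the jug's spout: 73 mm from the jug's axis along its +x and 133 mm above its underside. The spout is a chute 33 mm wide.
- jug_handle (a point): Grasp point on the upper part of the jug's black handle, 88 mm from the jug's axis on the side opposite the spout (its -x) and 95 mm above its underside. The handle is an upright bar 14 mm thick (along the jug's y), 20 mm deep (along its x), from 33 to 113 mm above the underside, joined to the body by level arms of the same thickness at its top and foot; it is best pinched across its thickness from above. Axes as the jug's.
- mat_center (a point): Centre of the round black rubber mat, radius 65 mm, 4 mm thick (this point 2 mm above the table), fixed, on which the jug stands at the start.
- well (a point): Centre of the floor of the cleaner's open square steel well, 137 mm inside, 56 mm deep (floor 14 mm, rim 70 mm above the table). z up, x and y along its sides. The cleaner is one fixed machine turned by up to 0.3 rad: the block with pockets lies on the -y side of the well, the start button on the -x side of the machine.
- start (a joint): Travel of the round start button (radius 16 mm), which goes straight down: 0 m is out, 0.006 m fully in (about 5 N); it springs back.
- start_top (a point): Centre of the top face of the start button, on a low console at the cleaner's robot side.
- pocket0 (a point): Mouth centre (46 mm above the table) of one of the four square pockets of the plastic block, 51 mm wide, 24 mm deep, 70 mm from pocket to pocket; x and y along its sides. The well's wall, 24 mm higher, begins 57 mm from the centres of pocket1 and pocket3, on their +y side.
- pocket1 (a point): Mouth centre (46 mm above the table) of one of the four square pockets of the plastic block, 51 mm wide, 24 mm deep, 70 mm from pocket to pocket; x and y along its sides. The well's wall, 24 mm higher, begins 57 mm from the centres of pocket1 and pocket3, on their +y side.
- pocket2 (a point): Mouth centre (46 mm above the table) of one of the four square pockets of the plastic block, 51 mm wide, 24 mm deep, 70 mm from pocket to pocket; x and y along its sides. The well's wall, 24 mm higher, begins 57 mm from the centres of pocket1 and pocket3, on their +y side.
- pocket3 (a point): Mouth centre (46 mm above the table) of one of the four square pockets of the plastic block, 51 mm wide, 24 mm deep, 70 mm from pocket to pocket; x and y along its sides. The well's wall, 24 mm higher, begins 57 mm from the centres of pocket1 and pocket3, on their +y side.
- grip0_center (a point): Centre (half-way up) of an aluminium tattoo-machine grip: an upright cylinder of diameter 38 mm, height 70 mm, about 0.11 kg, standing on or near a thin flat rubber pad (3 mm). z along its axis. May be absent.
- grip1_center (a point): Centre (half-way up) of an aluminium tattoo-machine grip: an upright cylinder of diameter 38 mm, height 70 mm, about 0.11 kg, standing on or near a thin flat rubber pad (3 mm). z along its axis. May be absent.
- grip2_center (a point): Centre (half-way up) of an aluminium tattoo-machine grip: an upright cylinder of diameter 38 mm, height 70 mm, about 0.11 kg, standing on or near a thin flat rubber pad (3 mm). z along its axis. May be absent.
- grip3_center (a point): Centre (half-way up) of an aluminium tattoo-machine grip: an upright cylinder of diameter 38 mm, height 70 mm, about 0.11 kg, standing on or near a thin flat rubber pad (3 mm). z along its axis. May be absent.
- ball0_center (a point): Centre of a white ceramic cleaning ball, diameter 24 mm, 20 g, in the jug at the start. May be absent.
- ball1_center (a point): Centre of a white ceramic cleaning ball, diameter 24 mm, 20 g, in the jug at the start. May be absent.
- ball2_center (a point): Centre of a white ceramic cleaning ball, diameter 24 mm, 20 g, in the jug at the start. May be absent.
- ball3_center (a point): Centre of a white ceramic cleaning ball, diameter 24 mm, 20 g, in the jug at the start. May be absent.
- ball4_center (a point): Centre of a white ceramic cleaning ball, diameter 24 mm, 20 g, in the jug at the start. May be absent.
- ink0: Ink bottle (bystander), radius 24 mm, 110 mm tall; origin at the centre of its underside.
- ink1: Ink bottle (bystander), radius 24 mm, 110 mm tall; origin at the centre of its underside.
There are look-alikes about, which are no part of the job. What is shaped like the part that bears grip2_center but yellow is not meant.

How it is judged (in metres and radians):
On the way, in this order (a step that is already met when the one before it is completed fails the run):
1. the jug is tilted with its spout over the well (angle between jug_center's own z axis and vertical above 0.6 rad and horizontal distance between jug_spout and well below 0.075 m), for 0.2 s.
2. every grip is in a pocket, every ball in the well and the jug upright on its mat ((horizontal distance between grip0_center and pocket0 below 0.012 m or horizontal distance between grip0_center and pocket1 below 0.012 m or horizontal distance between grip0_center and pocket2 below 0.012 m or horizontal distance between grip0_center and pocket3 below 0.012 m) and height (world z) of each of grip0_center, grip1_center, grip2_center, grip3_center below 0.064 m and angle between each of grip0_center, grip1_center, grip2_center, grip3_center's own z axis and vertical below 0.15 rad and (horizontal distance between grip1_center and pocket0 below 0.012 m or horizontal distance between grip1_center and pocket1 below 0.012 m or horizontal distance between grip1_center and pocket2 below 0.012 m or horizontal distance between grip1_center and pocket3 below 0.012 m) and (horizontal distance between grip2_center and pocket0 below 0.012 m or horizontal distance between grip2_center and pocket1 below 0.012 m or horizontal distance between grip2_center and pocket2 below 0.012 m or horizontal distance between grip2_center and pocket3 below 0.012 m) and (horizontal distance between grip3_center and pocket0 below 0.012 m or horizontal distance between grip3_center and pocket1 below 0.012 m or horizontal distance between grip3_center and pocket2 below 0.012 m or horizontal distance between grip3_center and pocket3 below 0.012 m) and x of ball0_center in the frame of well between -0.07 and 0.07 m and y of ball0_center in the frame of well between -0.07 and 0.07 m and height (world z) of each of ball0_center, ball1_center, ball2_center, ball3_center, ball4_center below 0.058 m and x of ball1_center in the frame of well between -0.07 and 0.07 m and y of ball1_center in the frame of well between -0.07 and 0.07 m and x of ball2_center in the frame of well between -0.07 and 0.07 m and y of ball2_center in the frame of well between -0.07 and 0.07 m and x of ball3_center in the frame of well between -0.07 and 0.07 m and y of ball3_center in the frame of well between -0.07 and 0.07 m and x of ball4_center in the frame of well between -0.07 and 0.07 m and y of ball4_center in the frame of well between -0.07 and 0.07 m and horizontal distance between jug_center and mat_center below 0.03 m and angle between jug_center's own z axis and vertical below 0.1 rad and height (world z) of jug_center below 0.068 m), for 0.2 s.
3. with all that so, the start button is pressed fully in (all of step 2 and value of joint start above 0.0045 m), for 0.05 s.
At the end, for the whole second after the job is handed in: Every grip upright within 12 mm of a pocket's centre and fully down, every ball in the well below its rim, the jug upright within 30 mm of the mat's centre and at rest, the start button out again after having been pressed (all of step 2 and value of joint start below 0.002 m and linear speed of jug below 0.02 m/s); the robot touches nothing.
It fails at once if an ink bottle is moved by more than 30 mm or tipped (distance of any of ink0, ink1 from where it was at the start of the episode above 0.03 m or angle between any of ink0, ink1's own z axis and vertical above 0.4 rad).
It fails at once if the start button is pressed before the balls are in the well (value of joint start above 0.0045 m and not ((x of ball0_center in the frame of well between -0.07 and 0.07 m and y of ball0_center in the frame of well between -0.07 and 0.07 m and height (world z) of ball0_center below 0.058 m) and (x of ball1_center in the frame of well between -0.07 and 0.07 m and y of ball1_center in the frame of well between -0.07 and 0.07 m and height (world z) of ball1_center below 0.058 m) and (x of ball2_center in the frame of well between -0.07 and 0.07 m and y of ball2_center in the frame of well between -0.07 and 0.07 m and height (world z) of ball2_center below 0.058 m) and (x of ball3_center in the frame of well between -0.07 and 0.07 m and y of ball3_center in the frame of well between -0.07 and 0.07 m and height (world z) of ball3_center below 0.058 m) and (x of ball4_center in the frame of well between -0.07 and 0.07 m and y of ball4_center in the frame of well between -0.07 and 0.07 m and height (world z) of ball4_center below 0.058 m))).
Of grip0, grip1, grip2, grip3 only 3 to 4 are there at a start; the rules pass over those that are not, and their reading is None.
Of ball0, ball1, ball2, ball3, ball4 only 3 to 5 are there at a start; the rules pass over those that are not, and their reading is None.
At some moment in a run one of jug may be knocked a few centimetres aside while the robot is not near it.
It also fails if it takes over 210 s, if anything falls off the work surface, if the arm or the gripper's body presses on something with over 40 N, if the wrist force passes 120 N, or if a joint passes its speed limit or range.

### The arm

A 6-joint arm with a two-finger parallel gripper is mounted at the origin on the work surface. World frame = base frame: x ahead of the robot, y to its left, z up, the work surface at z = 0. Lengths are in m, angles in degrees, forces in N, time in s.
With the tool pointing down it reaches from about 0.375 to 0.75 m from the base axis. Payload 9 kg.
Tool frame: the origin (TCP) lies where the fingers leave the gripper's body, on its centre line; the fingertips stand 73 mm ahead of it and the grasp point (between the pads) lies 54 mm ahead of it (robot.tip_reach is the distance from the TCP to the fingertips, in m); z points along the fingers, y is the line along which they close (so a half turn about z gives the same grasp; the last joint's range is limited). The gripper opens to 85 mm and grips with 20 to 120 N. Pads are 22 mm wide; open, the fingers measure 114 mm over their backs; the gripper's body (76 mm by 85 mm) begins 54 mm behind the grasp point. The pads swing forward as they close: fully open they stand 13 mm farther back than shut.
Start: joints at [56.167, 5.964, 5.575, 89.605, 0, 77.527], TCP at [0.219, 0.559, 0.304] pointing down, gripper open.
Joint ranges: [-171.21, 171.21], [-48.23, 106.86], [-62.78, 66.21], [-105.2, 120.99], [-86.42, 89.51], [-180, 180]. Speed limits (degrees/s): [127.2, 127.2, 147.25, 180, 180, 180].

### API

Orientations are given as [roll, pitch, yaw] about the fixed x, y, z axes, in that order (R = Rz(yaw) Ry(pitch) Rx(roll)).
In Python, from plant import robot gives the robot as it stands. Calls block until the motion is done:
- robot.move_pose(position, orientation): joint-space move of the TCP to a pose.
- robot.line_to(position, vel=0.15, rotation=None, guard=None): straight line of the TCP; rotation=None keeps the orientation; vel is the mean speed in m/s. With guard (N) it stops when the force on the tool has changed by that much, and returns True; else False.
- robot.goto_joints(angles): joint-space move.
- robot.set_gripper(opening): finger opening in m; the grip force is fixed at half the most; returns when the fingers have stopped.
- robot.pause(seconds).
- robot.ik(position, orientation): joint angles nearest the present ones, or None.
- robot.observe(): the state.
- robot.grab_frame(name): name is "scene" or "top" or "wrist"; returns the picture (384x512x3 uint8, blue, green, red); there is no depth.
- robot.get_calibration(name): a dict with "vertical_fov" (degrees; the focal length in pixels is half the picture's height over the tangent of half this angle, whatever the lens; pixels are square), "cx", "cy" (the principal point, pixels), "rvec" (rotation vector, rad) and "tvec" (3), from world to camera coordinates, as OpenCV has them. Camera axes: x right, y down, z forward; pixel columns grow to the right and rows downward; lengths in m; the calibration is good to about 2 mm. A picture is of the moment at which its call begins: read the wrist's pose just before it. get_calibration takes no time and is no camera call; for the wrist camera it gives the pose at the moment of the call.
A pose or a line that the arm cannot do raises robot.IKError and nothing moves.
- robot.job_done(): hands the job in; it is judged then, once.
The state is a dict: "time": time; "q": joint angles; "qvel": joint speeds; "joint_torque": joint torques, N m; "tool_pos": TCP position; "tcp_rot": TCP orientation; "ft_force": force on the tool from outside, world axes, zero at the start; "torque": the same for the moment, N m; "gripper_width": finger opening in m; "gripper_force": force on a finger pad.
Only numpy, scipy, OpenCV 4.12 (cv2) and the standard library are available. Lean on these libraries where they do the work, as an engineer would, in place of code of your own. Each camera call takes 0.05 s, during which the arm holds its last target. There are 200 camera calls.

## Working session

There is one attempt and no reset: what is moved stays moved. The work goes in short steps, each a Python script; the robot and the scene stay as the last script left them, time stands still between calls to the robot, and variables do not carry over. Pictures are saved under pics/ and viewed, at most 14 in all, crops included, and the job is handed in when it is done.

```bash
ls; mkdir -p pics; python3 - <<'E'
from plant import robot
import cv2
for n in("scene","top"):
    cv2.imwrite(f"pics/{n}0.png",robot.grab_frame(n)); print(n,robot.get_calibration(n))
print(robot.get_calibration("wrist"))
print(robot.observe())
E
```

```text
pics
scene {'vertical_fov': 49.59593555420585, 'cx': 256.8071164940828, 'cy': 192.1122451710534, 'rvec': array([ 1.80972487,  1.84811802, -0.68515358]), 'tvec': array([ 0.01513587, -0.38892286,  1.67194041])}
top {'vertical_fov': 46.784528404425174, 'cx': 257.16970971398155, 'cy': 188.49136971346752, 'rvec': array([ 2.17688416, -2.16540974,  0.09382108]), 'tvec': array([0.01210066, 0.61600301, 1.18117735])}
{'vertical_fov': 70.13703437437968, 'cx': 254.40127995883822, 'cy': 192.7893554003988, 'rvec': array([-2.40444573, -1.64413235, -0.21803921]), 'tvec': array([-0.59856282, -0.03506457,  0.37776008])}
{'time': 0.1, 'q': array([5.61678089e+01, 5.99580494e+00, 5.53327949e+00, 8.96047529e+01,
       2.02039016e-04, 7.75280221e+01]), 'qvel': array([ 0.00360465, -0.02540282,  0.20387486, -0.11192344,  0.06832135,
        0.04550075]), 'joint_torque': array([ 6.69065994e-03, -5.58207035e+01,  5.04722679e+01,  1.29583917e-02,
       -2.63449683e-04,  8.03029451e-06]), 'tool_pos': array([0.21839931, 0.55862061, 0.30321077]), 'tcp_rot': array([-1.79934353e+02, -1.47268392e-02,  1.58639778e+02]), 'ft_force': array([ 0.05081286, -0.27562163, -0.8155548 ]), 'torque': array([-0.04646936,  0.04692994, -0.0171034 ]), 'gripper_force': 0.0, 'gripper_width': 0.08522728795797663}
```

View pics/scene0.png

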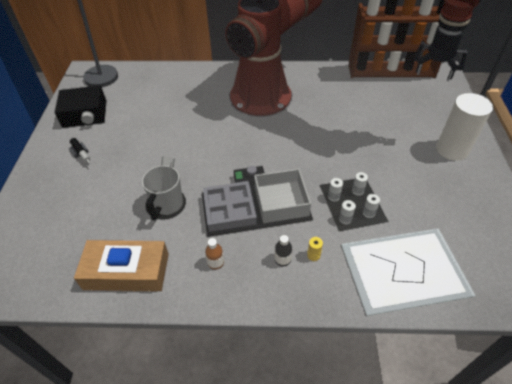

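View pics/top0.png

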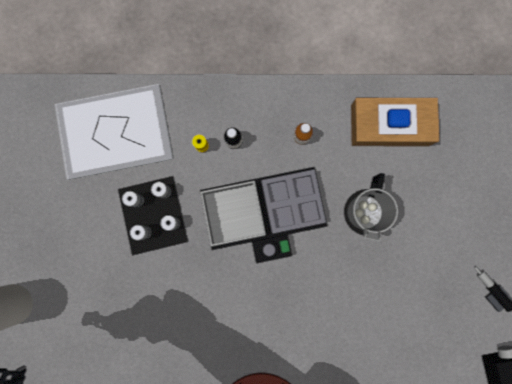

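The scene image shows the jug on its mat (163,188), the cleaner (255,200) and the pad with four silver grips. In the top image:
- **Grips:** silver tops at (129,199), (158,189), (169,223) and (138,232). The yellow one at (200,143) is the look-alike.
- **Ink bottles:** (233,137) and (304,132).
- **Jug:** (373,210), with its handle at (378,182).
- **Start button:** (269,250).

I'll confirm these in one enlarged crop.

```bash
cat > h.py <<'E'
import numpy as np, cv2
from plant import robot
def K(c):
    f=192/np.tan(np.radians(c["vertical_fov"])/2)
    return np.array([[f,0,c["cx"]],[0,f,c["cy"]],[0,0,1]])
def px2w(c,uv,z):
    R=cv2.Rodrigues(np.array(c["rvec"]))[0]; o=-R.T@c["tvec"]
    d=R.T@np.linalg.inv(K(c))@[uv[0],uv[1],1]
    return o+d*(z-o[2])/d[2]
def w2px(c,p):
    return cv2.projectPoints(np.float64([p]),np.array(c["rvec"]),np.array(c["tvec"]),K(c),None)[0][0,0]
E
python3 - <<'E'
from h import *
im=cv2.imread("pics/top0.png")
a=cv2.resize(im[110:270,100:220],None,fx=3.2,fy=3.2,interpolation=cv2.INTER_CUBIC)
b=cv2.resize(im[160:260,320:430],None,fx=3.6,fy=3.6,interpolation=cv2.INTER_CUBIC)
b=np.vstack([b,np.zeros((512-360,396,3),np.uint8)])
cv2.imwrite("pics/crop0.png",np.hstack([a,b]))
c=robot.get_calibration("top")
for n,uv,z in [("g",(129,199),.073),("g",(158,189),.073),("g",(169,223),.073),("g",(138,232),.073),("yel",(200,143),.07),("ink",(232,132),.11),("ink",(305,127),.11),("jug rim",(373,211),.119),("handle",(378,182),.117),("button",(269,250),.04),
 ("wellTL",(202,191),.07),("wellTR",(258,179),.07),("wellBL",(210,246),.07),("wellBR",(266,236),.07),("p",(278,191),.046),("p",(305,185),.046),("p",(284,217),.046),("p",(311,211),.046)]:
    print(n,uv,px2w(c,uv,z).round(3))
E
```

```text
g (129, 199) [0.582 0.351 0.073]
g (158, 189) [0.609 0.276 0.073]
g (169, 223) [0.52  0.245 0.073]
g (138, 232) [0.496 0.325 0.073]
yel (200, 143) [0.733 0.168 0.07 ]
ink (232, 132) [0.754 0.08  0.11 ]
ink (305, 127) [ 0.768 -0.107  0.11 ]
jug rim (373, 211) [ 0.552 -0.276  0.119]
handle (378, 182) [ 0.626 -0.29   0.117]
button (269, 250) [ 0.45  -0.017  0.04 ]
wellTL (202, 191) [0.605 0.16  0.07 ]
wellTR (258, 179) [0.637 0.013 0.07 ]
wellBL (210, 246) [0.461 0.137 0.07 ]
wellBR (266, 236) [ 0.488 -0.009  0.07 ]
p (278, 191) [ 0.608 -0.041  0.046]
p (305, 185) [ 0.624 -0.113  0.046]
p (284, 217) [ 0.538 -0.057  0.046]
p (311, 211) [ 0.555 -0.129  0.046]
```

View pics/crop0.png

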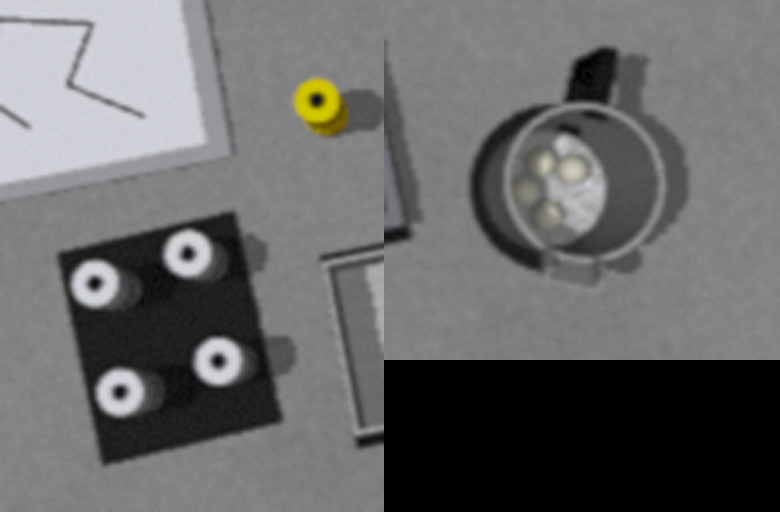

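The crop confirms the four silver grips on the pad as the ones meant, because the fifth is yellow and off the pad. The jug holds about four balls. Next I'll take close wrist views of the pad, cleaner and jug.

```bash
python3 - <<'E'
from h import *
import pickle
out={}
def look(n,xy,yaw):
    c=robot.get_calibration("wrist"); R=cv2.Rodrigues(c["rvec"])[0]; cam=-R.T@c["tvec"]
    for y in (yaw,yaw+90,yaw-90,yaw+180):
        for z in (.36,.32,.28):
            if robot.ik([*xy,z],[180,0,y]) is not None:
                robot.move_pose([*xy,z],[180,0,y]); robot.pause(.2)
                c=robot.get_calibration("wrist"); im=robot.grab_frame("wrist"); R=cv2.Rodrigues(c["rvec"])[0]
                cv2.imwrite(f"pics/w_{n}.png",im); out[n]=c
                print(n,y,z,"cam",(-R.T@c["tvec"]).round(3),"axis",R[2].round(2),"centre on table",px2w(c,(256,192),.05).round(3)); return
look("pad",(.5,.28),180)
look("clean",(.5,.02),180)
pickle.dump(out,open("cal.pkl","wb"))
print(robot.observe()["time"])
a=cv2.resize(cv2.imread("pics/w_pad.png"),(400,300));b=cv2.resize(cv2.imread("pics/w_clean.png"),(400,300))
cv2.imwrite("pics/m1.png",np.hstack([a,b]))
E
```

```text
pad 180 0.36 cam [0.433 0.28  0.429] axis [ 0.26 -0.   -0.96] centre on table [0.535 0.282 0.05 ]
clean 180 0.36 cam [0.434 0.02  0.429] axis [ 0.26  0.   -0.96] centre on table [0.536 0.023 0.05 ]
3.1
```

View pics/m1.png

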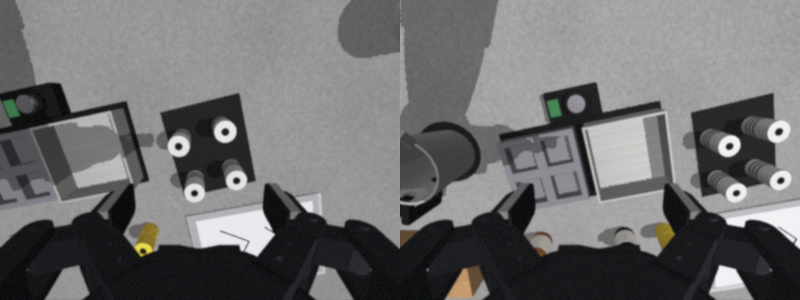

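In the pad view, the grip tops are at about (229,187), (288,168), (248,247) and (302,232) in full-resolution pixels. The cleaner view shows the block and well at centre, with the button near (737,132). I'll refine the grips by blob and enlarge the cleaner.

```bash
python3 - <<'E'
from h import *
import pickle
cal=pickle.load(open("cal.pkl","rb"))
im=cv2.imread("pics/w_pad.png"); g=cv2.cvtColor(im,cv2.COLOR_BGR2GRAY)
m=(g>200).astype(np.uint8)
for ct in cv2.findContours(m,cv2.RETR_EXTERNAL,cv2.CHAIN_APPROX_NONE)[0]:
    if cv2.contourArea(ct)>150:
        (u,v),ax,_=cv2.fitEllipse(ct)
        if 200<u<330 and 140<v<265: print((round(u,1),round(v,1)),np.round(ax,1),px2w(cal["pad"],(u,v),.073).round(4))
im=cv2.imread("pics/w_clean.png")
cv2.imwrite("pics/m2.png",cv2.resize(im[95:275,115:365],None,fx=3.2,fy=3.2,interpolation=cv2.INTER_CUBIC))
E
```

```text
(248.7, 246.8) [22.1 24.1] [0.61   0.2719 0.073 ]
(302.3, 230.7) [22.9 24.6] [0.585  0.3472 0.073 ]
(228.2, 186.7) [24.9 25.8] [0.5217 0.2447 0.073 ]
(288.0, 168.1) [25.6 26.6] [0.4962 0.324  0.073 ]
```

View pics/m2.png

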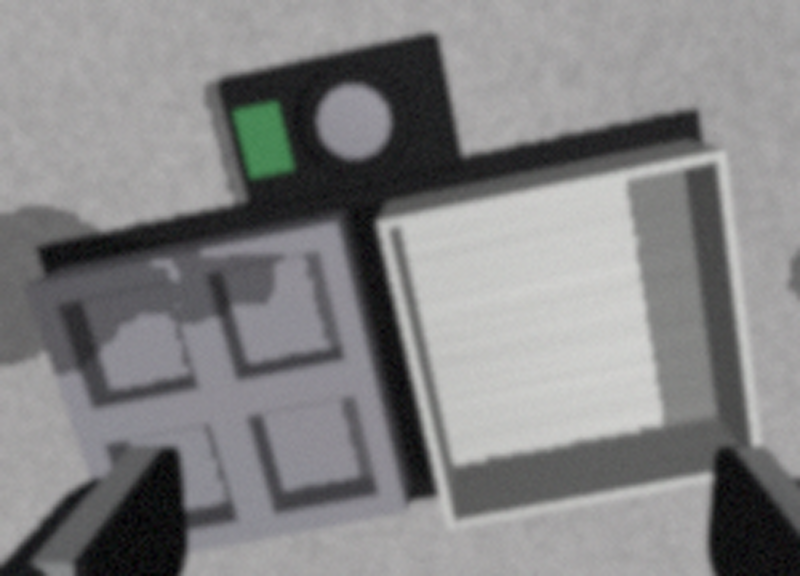

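The enlarged crop shows the well rim corners, three full pocket mouths and the button at (353,121). I'll fit a rigid model to these corners.

```bash
python3 - <<'E'
from h import *
import pickle
from scipy.optimize import least_squares
c=pickle.load(open("cal.pkl","rb"))["clean"]
f=lambda u,v:(115+u/3.2,95+v/3.2)
# (local x,y) well frame: image right=+y, image down=+x
W=[((-1,-1),(390,223)),((-1,1),(717,163)),((1,-1),(455,515))]
s=25.5;h=35
P=[]
for (cx,cy),cs in [((-h,h),{(-1,-1):(210,275),(-1,1):(318,253),(1,1):(340,357),(1,-1):(240,378)}),((-h,-h),{(-1,-1):(62,303),(1,-1):(97,405),(1,1):(195,385)}),((h,h),{(-1,-1):(252,413),(-1,1):(352,397),(1,1):(376,492),(1,-1):(277,510)})]:
    for (a,b),uv in cs.items(): P.append(((cx+a*s)/1e3,(cy+b*s)/1e3,px2w(c,f(*uv),.046)[:2]))
Wp=[(a*.0685,b*.0685,px2w(c,f(*uv),.07)[:2]) for (a,b),uv in W]
R=lambda t:np.array([[np.cos(t),-np.sin(t)],[np.sin(t),np.cos(t)]])
def res(p): return np.concatenate([R(p[0])@[x,y]+p[1:3]-q for x,y,q in Wp]+[R(p[0])@[x,y]+p[3:5]-q for x,y,q in P])
r=least_squares(res,[.19,.55,.07,.58,-.08],loss="soft_l1",f_scale=.003)
p=r.x; print("yaw",p[0],"well",p[1:3],"block",p[3:5],"rms",np.sqrt(np.mean(res(p)**2)))
print("block in well",R(-p[0])@(p[3:5]-p[1:3]))
for a in(-h,h):
    for b in(-h,h): print("pocket",(a,b),R(p[0])@np.array([a,b])/1e3+p[3:5])
t=robot.get_calibration("top")
for z in(.02,.03,.04,.05): print(z,px2w(c,f(353,121),z),px2w(t,(269,250),z))
E
```

```text
yaw 0.1996760531568269 well [0.54703797 0.07751283] block [ 0.58080221 -0.08342616] rms 0.0010842642826354271
block in well [ 0.00117083 -0.16443848]
pocket (-35, -35) [ 0.55343994 -0.12467306]
pocket (-35, 35) [ 0.53955531 -0.0560639 ]
pocket (35, -35) [ 0.6220491  -0.11078843]
pocket (35, 35) [ 0.60816447 -0.04217927]
0.02 [ 0.45430928 -0.02257145  0.02      ] [ 0.44950765 -0.01757479  0.02      ]
0.03 [ 0.45380215 -0.02152612  0.03      ] [ 0.44995897 -0.0173665   0.03      ]
0.04 [ 0.45329502 -0.0204808   0.04      ] [ 0.4504103 -0.0171582  0.04     ]
0.05 [ 0.4527879  -0.01943548  0.05      ] [ 0.45086162 -0.01694991  0.05      ]
```

```bash
cat > grips.py <<'E'
from h import *
import sys
G=[(.6100,.2719),(.5850,.3472),(.5217,.2447),(.4962,.3240)]
P=[(.6220,-.1108),(.6082,-.0422),(.5534,-.1247),(.5396,-.0561)]
def go(i):
    O=[180,0,180]; g,p=G[i],P[i]
    robot.set_gripper(.06)
    robot.move_pose([*g,.21],O)
    b=robot.line_to([*g,.107],vel=.12,guard=12)
    robot.set_gripper(.0); w=robot.observe()["gripper_width"]
    robot.line_to([*g,.23],vel=.2)
    robot.move_pose([*p,.23],O)
    robot.line_to([*p,.165],vel=.2)
    c=robot.line_to([*p,.128],vel=.05,guard=10); z=robot.observe()["tool_pos"]
    print(i,"touch",b,"w",w,"ins",c,z.round(4),robot.observe()["ft_force"].round(1))
    if c and z[2]>.135: print("blocked"); return False
    robot.set_gripper(.055)
    robot.line_to([*p,.22],vel=.2); return True
for i in map(int,sys.argv[1:]):
    if not go(i): break
print(robot.observe()["time"])
E
python3 grips.py 0
```

```text
0 touch False w 0.03609331526239431 ins True [ 0.6213 -0.1106  0.1272] [-0.4  0.7  4.4]
10.3667
```

```bash
python3 grips.py 1 2 3; python3 - <<'E'
from h import *
O=[180,0,180]
robot.move_pose([.47,-.06,.33],O); robot.pause(.2)
c=robot.get_calibration("wrist"); im=robot.grab_frame("wrist"); cv2.imwrite("pics/w_c2.png",im)
# jug look
robot.set_gripper(.085)
ok=False
for xy in [(.47,-.24),(.45,-.22)]:
    if robot.ik([*xy,.36],O) is not None:
        robot.move_pose([*xy,.36],O); robot.pause(.2); ok=True; break
import pickle
c=robot.get_calibration("wrist"); im2=robot.grab_frame("wrist"); cv2.imwrite("pics/w_jug.png",im2); t=robot.grab_frame("top"); cv2.imwrite("pics/top1.png",t)
pickle.dump(c,open("caljug.pkl","wb"))
print(ok,w:=px2w(c,(256,192),.1),robot.observe()["time"])
a=cv2.resize(im,(400,300)); b=cv2.resize(im2,(400,300)); d=cv2.resize(t[150:280,170:420],(500,260))
m=np.zeros((560,800,3),np.uint8); m[:300,:400]=a; m[:300,400:]=b; m[300:,:500]=d
cv2.imwrite("pics/m3.png",m)
E
```

```text
1 touch False w 0.03553154185287659 ins True [ 0.6075 -0.042   0.1273] [-0.9  0.4  4.7]
2 touch False w 0.03553423269888181 ins False [ 0.5534 -0.1247  0.128 ] [ 0.1 -0.3 -1.3]
3 touch False w 0.03582049334940276 ins False [ 0.5396 -0.0562  0.128 ] [-0.2  0.5 -1.3]
32.8833
True [ 0.49252922 -0.23768756  0.1       ] 35.1833
```

View pics/m3.png

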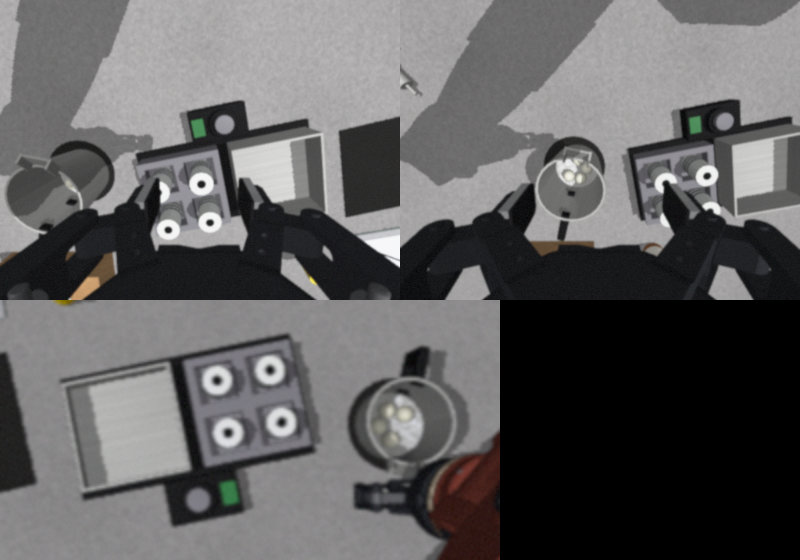

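All four grips sit in the pockets. The jug's rim is near (219,242) in the wrist image, with its handle at (209,293). I'll enlarge the jug.

```bash
python3 - <<'E'
from h import *
im=cv2.imread("pics/w_jug.png"); t=cv2.imread("pics/top1.png")
a=cv2.resize(im[160:320,150:290],None,fx=3.5,fy=3.5,interpolation=cv2.INTER_CUBIC)
cv2.imwrite("pics/m4.png",a)
E
```

```text
(no output)
```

View pics/m4.png

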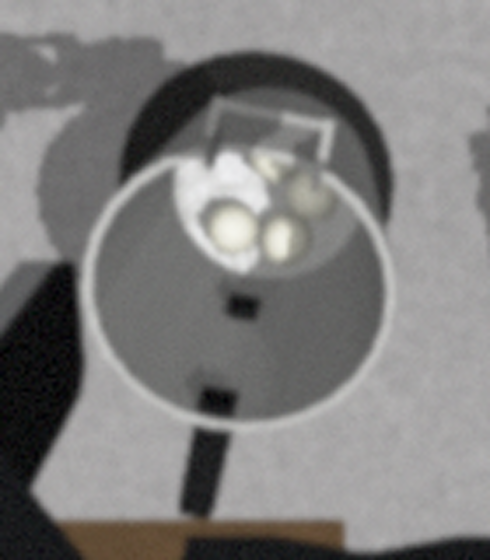

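The jug crop shows the rim ellipse centred at (238,289), the handle's outer end at (197,515), the spout edge at (215,98)–(333,122), and four balls.

```bash
python3 - <<'E'
from h import *
import pickle
c=pickle.load(open("caljug.pkl","rb")); f=lambda u,v:(150+u/3.5,160+v/3.5)
L,Rr,B=px2w(c,f(82,285),.119),px2w(c,f(394,285),.119),px2w(c,f(240,432),.119)
print("rim L R B",L,Rr,B, "mid",(L+Rr)/2)
he=px2w(c,f(197,515),.117); hi=px2w(c,f(215,400),.117); sp=(px2w(c,f(215,98),.137)+px2w(c,f(333,122),.137))/2
print("handle end",he,"arm",hi,"spout",sp)
d=sp-he; yaw=np.arctan2(d[1],d[0]); print("yaw",np.degrees(yaw),"len(171)",np.linalg.norm(d[:2]))
u=np.array([np.cos(yaw),np.sin(yaw)]); print("centre",sp[:2]-.073*u,he[:2]+.098*u)
C=(sp[:2]-.073*u+he[:2]+.098*u)/2; H=C-.088*u; print("C",C,"H",H, np.hypot(*H))
# mat edge points at z=.004 : circle fit radius .065
from scipy.optimize import least_squares
M=np.array([px2w(c,f(*q),.004)[:2] for q in [(120,170),(148,112),(190,72),(250,52),(310,62),(355,95),(385,140)]])
r=least_squares(lambda p:np.hypot(*(M-p).T)-.065,C); print("mat",r.x,r.fun.round(4))
w=None
for yy in (0,180):
    for z in (.153,.30): print(yy,z,robot.ik([*H,z],[180,0,np.degrees(yaw)+yy]))
E
```

```text
rim L R B [ 0.55105023 -0.33965239  0.119     ] [ 0.55068498 -0.22939296  0.119     ] [ 0.61006902 -0.28567575  0.119     ] mid [ 0.55086761 -0.28452268  0.119     ]
handle end [ 0.64759088 -0.30353847  0.117     ] arm [ 0.59799652 -0.29475764  0.117     ] spout [ 0.4820016  -0.26853131  0.137     ]
yaw 168.06289167556815 len(171) 0.1692492562284982
centre [ 0.55342299 -0.28363047] [ 0.55171011 -0.28326835]
C [ 0.55256655 -0.28344941] H [ 0.63866357 -0.30165115] 0.7063176147140312
mat [ 0.55664766 -0.28936552] [ 0.0008 -0.0019 -0.0006  0.0012  0.0013 -0.0005 -0.0012]
0 0.153 [-35.8550503   25.92444988  13.17815103  77.25370115   0.
 -23.91794198]
0 0.3 [-35.8550503   25.72575124  28.21983424  92.49408299   0.
 -23.91794198]
180 0.153 [-35.8550503   25.92444988  13.17815103  77.25370115   0.
 156.08205802]
180 0.3 [-35.8550503   25.72575124  28.21983424  92.49408299   0.
 156.08205802]
```

```bash
cat > pour.py <<'E'
from h import *
from scipy.spatial.transform import Rotation as Ro
WELL=np.array([.5470,.0775]); REL=None
prof=np.array([[.048,0],[-.048,0],[.056,.115],[-.056,.115],[.073,.133],[-.098,.033],[-.098,.113]])
def pose(psi,th,spz,flip,hg=.095,off=.015):
    """TCP pose for jug yaw psi, tilt th (deg), spout at the well, off m towards the handle side"""
    Rj=Ro.from_euler('ZY',[psi,th],degrees=True)
    u=np.array([np.cos(np.radians(psi)),np.sin(np.radians(psi))])
    sp=np.array([*(WELL-off*u),spz])
    g=sp+Rj.apply([-.088-.073,0,hg-.133])
    Rt=Rj*Ro.from_euler('z',180 if flip else 0,degrees=True)*Ro.from_euler('x',180,degrees=True)
    return g-.054*Rt.as_matrix()[:,2], Rt.as_euler('xyz',degrees=True)
def spz(th):
    R=Ro.from_euler('y',th,degrees=True)
    low=min(R.apply([a-.073,0,b-.133])[2] for a,b in prof)
    return max(.112,.13-low) if th<75 else max(.112,.085-low)
E
python3 - <<'E'
from pour import *
for psi in range(130,241,10):
  for fl in (0,1):
    q=[robot.ik(*pose(psi,t,spz(t),fl)) for t in (0,30,60,90,105,120)]
    print(psi,fl,"".join('.' if x is None else 'X' for x in q), q[-1] if q[-1] is None else q[-1].round(0), q[0] if q[0] is None else q[0].round(0))
print([round(spz(t),3) for t in range(0,121,15)])
E
```

```text
130 0 XXX... None [-16.  17.  15.  88.   0.  34.]
130 1 XXX... None [ -16.   17.   15.   88.   -0. -146.]
140 0 XXX... None [-14.  21.  20.  89.   0.  26.]
140 1 XXX... None [ -14.   21.   20.   89.    0. -154.]
150 0 XXX... None [-12.  24.  24.  90.   0.  18.]
150 1 XXX... None [ -12.   24.   24.   90.    0. -162.]
160 0 XXX... None [-9. 27. 27. 91.  0. 11.]
160 1 XXX... None [  -9.   27.   27.   91.    0. -169.]
170 0 XXX..X [-130.  101.  -61.   67.   49.  139.] [-7. 28. 30. 91.  0.  3.]
170 1 XXX..X [-130.  101.  -61.   67.   49.  -41.] [  -7.   28.   30.   91.    0. -177.]
180 0 XX.... None [-4. 30. 31. 91.  0. -4.]
180 1 XX.... None [ -4.  30.  31.  91.   0. 176.]
190 0 XX.... None [ -2.  30.  31.  91.   0. -12.]
190 1 XX.... None [ -2.  30.  31.  91.   0. 168.]
200 0 XXX... None [  1.  29.  31.  91.   0. -19.]
200 1 XXX... None [  1.  29.  31.  91.   0. 161.]
210 0 XXX... None [  3.  28.  29.  91.   0. -27.]
210 1 XXX... None [  3.  28.  29.  91.   0. 153.]
220 0 XXX... None [  5.  26.  26.  90.   0. -35.]
220 1 XXX... None [  5.  26.  26.  90.   0. 145.]
230 0 XXX... None [  7.  23.  22.  90.   0. -43.]
230 1 XXX... None [  7.  23.  22.  90.   0. 137.]
240 0 XXX... None [  9.  19.  18.  89.   0. -51.]
240 1 XXX... None [  9.  19.  18.  89.   0. 129.]
[np.float64(0.263), np.float64(0.252), np.float64(0.233), np.float64(0.206), np.float64(0.175), 0.112, 0.112, 0.112, 0.112]<sys>:0: UserWarning: Gimbal lock detected. Setting third angle to zero since it is not possible to uniquely determine all angles.
```

```bash
python3 -W ignore - <<'E'
from pour import *
for dz in (0,.06,.12):
 for psi in range(0,360,15):
  T=(0,20,40,60,75,90,95,100,105)
  q=[robot.ik(*pose(psi,t,spz(t)+dz,1)) for t in T]
  s="".join('.' if x is None else 'X' for x in q)
  if 'X' in s[5:] : print(dz,psi,s,[None if x is None else list(x.round().astype(int)) for x in q[::2]])
E
```

```text
0 120 XXXXXXX.. [[np.int64(-18), np.int64(13), np.int64(10), np.int64(88), np.int64(0), np.int64(-138)], [np.int64(-4), np.int64(-14), np.int64(-18), np.int64(61), np.int64(-32), np.int64(-131)], [np.int64(13), np.int64(-22), np.int64(-46), np.int64(18), np.int64(-67), np.int64(-140)], [np.int64(20), np.int64(7), np.int64(-51), np.int64(-84), np.int64(-79), np.int64(154)], None]
0 135 XXXXX..XX [[np.int64(-15), np.int64(19), np.int64(18), np.int64(89), np.int64(0), np.int64(-150)], [np.int64(-4), np.int64(-18), np.int64(-21), np.int64(54), np.int64(-25), np.int64(-146)], [np.int64(10), np.int64(-37), np.int64(-60), np.int64(2), np.int64(-52), np.int64(-160)], None, [np.int64(20), np.int64(11), np.int64(-57), np.int64(-101), np.int64(-61), np.int64(152)]]
0.06 120 XXXXXXX.. [[np.int64(-18), np.int64(14), np.int64(18), np.int64(94), np.int64(0), np.int64(-138)], [np.int64(-4), np.int64(-13), np.int64(-11), np.int64(68), np.int64(-32), np.int64(-131)], [np.int64(13), np.int64(-26), np.int64(-43), np.int64(25), np.int64(-67), np.int64(-140)], [np.int64(20), np.int64(-4), np.int64(-53), np.int64(-75), np.int64(-79), np.int64(154)], None]
0.06 135 XXXXX...X [[np.int64(-15), np.int64(20), np.int64(25), np.int64(95), np.int64(0), np.int64(-150)], [np.int64(-4), np.int64(-17), np.int64(-15), np.int64(60), np.int64(-25), np.int64(-146)], [np.int64(10), np.int64(-41), np.int64(-56), np.int64(10), np.int64(-52), np.int64(-160)], None, [np.int64(20), np.int64(-4), np.int64(-62), np.int64(-90), np.int64(-61), np.int64(152)]]
0.12 120 XXXXXXXX. [[np.int64(-18), np.int64(16), np.int64(27), np.int64(101), np.int64(0), np.int64(-138)], [np.int64(-4), np.int64(-11), np.int64(-3), np.int64(74), np.int64(-32), np.int64(-131)], [np.int64(13), np.int64(-28), np.int64(-38), np.int64(32), np.int64(-67), np.int64(-140)], [np.int64(20), np.int64(-14), np.int64(-53), np.int64(-65), np.int64(-79), np.int64(154)], None]
```

```bash
cat >> pour.py <<'E'
def pose2(psi,th,spz,flip,al=0,off=.015):
    Rj=Ro.from_euler('ZY',[psi,th],degrees=True)
    u=np.array([np.cos(np.radians(psi)),np.sin(np.radians(psi))])
    sp=np.array([*(WELL-off*u),spz])
    g=sp+Rj.apply([-.161,0,.095-.133])
    Rt=Rj*Ro.from_euler('y',-al,degrees=True)*Ro.from_euler('z',180 if flip else 0,degrees=True)*Ro.from_euler('x',180,degrees=True)
    return g-.054*Rt.as_matrix()[:,2], Rt.as_euler('xyz',degrees=True)
E
python3 -W ignore - <<'E'
from pour import *
for al in (0,15,25):
 H=np.array([.6387,-.3017,.099]); Rt=Ro.from_euler('ZY',[168,-al],degrees=True)*Ro.from_euler('zx',[180,0],degrees=True)*Ro.from_euler('x',180,degrees=True)
 for dz in (0,.18): print("grasp",al,robot.ik(H+[0,0,dz]-.054*Rt.as_matrix()[:,2],Rt.as_euler('xyz',degrees=True)))
 for off in (0,.02,.04):
  for psi in list(range(90,136,5))+list(range(240,291,10)):
   T=(0,15,30,45,60,70,80,90,95,100,105,110)
   q=[robot.ik(*pose2(psi,t,spz(t)+.02,1,al,off)) for t in T]
   s="".join('.' if x is None else 'X' for x in q)
   if 'X' in s[8:] and '.' not in s[:8] : 
     d=[int(abs(b-a).max()) for a,b in zip(q[:-1],q[1:]) if a is not None and b is not None]
     print(al,off,psi,s,d)
E
```

```text
grasp 0 [-35.85655675  25.93412984  13.19043968  77.25630985   0.
 156.14344325]
grasp 0 [-35.85655675  26.82398778  33.08578008  96.2617923    0.
 156.14344325]
0 0 120 XXXXXXXXX... [10, 12, 14, 15, 12, 23, 53, 330]
0 0 125 XXXXXXXXXX.. [11, 11, 13, 14, 14, 25, 43, 340, 28]
0 0.02 115 XXXXXXXXX... [11, 13, 14, 15, 10, 21, 61, 318]
0 0.02 120 XXXXXXXXX... [11, 12, 13, 14, 13, 24, 48, 335]
0 0.02 125 XXXXXXXXXX.. [12, 12, 13, 15, 14, 25, 40, 343, 26]
0 0.04 115 XXXXXXXXX... [11, 12, 14, 15, 11, 23, 55, 327]
0 0.04 120 XXXXXXXXXX.. [11, 12, 13, 14, 14, 25, 44, 339, 28]
0 0.04 125 XXXXXXXXXX.. [12, 13, 13, 16, 15, 25, 37, 345, 24]
grasp 15 [-33.62356324  47.5531257   41.2491313   97.68328897  -5.47299602
 159.04832293]
grasp 15 None
15 0 100 XXXXXXXXX... [11, 13, 15, 15, 10, 11, 20, 16]
15 0 105 XXXXXXXXX... [11, 13, 14, 15, 10, 10, 16, 16]
15 0 110 XXXXXXXXXX.. [10, 12, 14, 15, 10, 10, 10, 10, 24]
15 0 115 XXXXXXXXXX.. [11, 11, 13, 15, 10, 11, 10, 5, 5]
15 0 120 XXXXXXXXXXX. [12, 11, 13, 14, 10, 10, 10, 8, 17, 49]
15 0 125 XXXXXXXXXXXX [13, 13, 13, 14, 10, 12, 13, 11, 19, 338, 45]
15 0
[... 2879 characters left out ...]
.02 260 XXXXXXXXX... [12, 13, 14, 15, 9, 12, 16, 10]
25 0.04 90 XXXXXXXXXX.. [11, 13, 14, 15, 10, 10, 14, 9, 11]
25 0.04 95 XXXXXXXXXX.. [10, 12, 14, 15, 10, 9, 13, 9, 12]
25 0.04 100 XXXXXXXXXXX. [10, 12, 13, 15, 10, 10, 11, 8, 11, 16]
25 0.04 105 XXXXXXXXXXXX [11, 11, 13, 15, 10, 10, 10, 6, 9, 15, 26]
25 0.04 110 XXXXXXXXXXXX [12, 11, 12, 14, 10, 10, 11, 5, 5, 8, 21]
25 0.04 115 XXXXXXXXXXXX [13, 13, 12, 14, 10, 10, 11, 5, 5, 5, 8]
25 0.04 120 XXXXXXXXXXXX [15, 14, 14, 14, 10, 10, 10, 5, 6, 10, 19]
25 0.04 125 XXXXXXXXXXXX [18, 17, 16, 15, 10, 11, 10, 6, 8, 12, 19]
25 0.04 250 XXXXXXXXXXX. [16, 15, 14, 15, 10, 10, 14, 10, 13, 16]
25 0.04 260 XXXXXXXXXX.. [12, 13, 14, 15, 9, 11, 16, 10, 11]
```

```bash
cat >> pour.py <<'E'
AL=15
def jp(C,z,psi,al=AL):
    """TCP pose holding an upright jug: axis at C, underside at z"""
    Rj=Ro.from_euler('z',psi,degrees=True); g=np.array([*C,z])+Rj.apply([-.088,0,.095])
    Rt=Rj*Ro.from_euler('y',-al,degrees=True)*Ro.from_euler('z',180,degrees=True)*Ro.from_euler('x',180,degrees=True)
    return g-.054*Rt.as_matrix()[:,2], Rt.as_euler('xyz',degrees=True)
E
python3 -W ignore - <<'E'
from pour import *
C=np.array([.5526,-.2834])
f=lambda q:None if q is None else q.round(0)
for d,z in [((0,0),.004),((0,0),.03),((0,0),.06),((0,0),.09),((-.02,0),.09),((-.03,0),.09),((-.04,0),.11),((-.05,.01),.11),((-.06,.02),.13),((-.08,.03),.13)]:
    print(d,z,f(robot.ik(*jp(C+d,z,168))),f(robot.ik(*jp(C+d,z,150))),f(robot.ik(*jp(C+d,z,115))))
u=np.array([np.cos(np.radians(115)),np.sin(np.radians(115))])
print(f(robot.ik(*jp(WELL-.093*u,.13,115))),f(robot.ik(*pose2(115,0,spz(0),1,AL,.02))))
E
```

```text
(0, 0) 0.004 [-34.  48.  41.  98.  -5. 159.] [-37.  49.  44.  99.  -2. 173.] [ -45.   42.   34.   96.    5. -160.]
(0, 0) 0.03 [-34.  48.  44. 100.  -5. 159.] [-37.  49.  46. 102.  -2. 173.] [ -45.   42.   36.   98.    5. -160.]
(0, 0) 0.06 [-34.  48.  48. 104.  -5. 159.] [-37.  50.  50. 105.  -2. 173.] [ -45.   42.   39.  101.    5. -160.]
(0, 0) 0.09 [-34.  49.  52. 107.  -5. 159.] [-37.  51.  55. 109.  -2. 173.] [ -45.   42.   43.  105.    5. -160.]
(-0.02, 0) 0.09 [-34.  44.  45. 105.  -6. 158.] [-38.  46.  47. 107.  -2. 172.] [ -46.   39.   37.  103.    5. -161.]
(-0.03, 0) 0.09 [-35.  41.  41. 104.  -6. 158.] [-39.  43.  44. 105.  -2. 172.] [ -46.   37.   35.  102.    5. -162.]
(-0.04, 0) 0.11 [-35.  39.  41. 105.  -6. 157.] [-39.  41.  43. 107.  -2. 171.] [ -47.   35.   35.  104.    5. -162.]
(-0.05, 0.01) 0.11 [-35.  36.  36. 104.  -6. 158.] [-39.  38.  39. 106.  -2. 171.] [ -47.   32.   31.  103.    5. -162.]
(-0.06, 0.02) 0.13 [-35.  34.  35. 105.  -6. 158.] [-39.  35.  37. 107.  -2. 171.] [ -47.   30.   29.  104.    5. -162.]
(-0.08, 0.03) 0.13 [-35.  29.  29. 104.  -6. 157.] [-39.  30.  31. 105.  -2. 171.] [ -48.   25.   24.  103.    4. -163.]
[ -24.   24.   22.  100.   10. -140.] [ -24.   24.   22.  100.   10. -140.]
```

```bash
sed -i "s/Ro.from_euler('z',180,degrees=True)\*Ro.from_euler('x',180/Ro.from_euler('z',0,degrees=True)*Ro.from_euler('x',180/" pour.py
python3 -W ignore - <<'E'
from pour import *
C=np.array([.5526,-.2834]); psi=168
robot.set_gripper(.055)
robot.move_pose(*jp(C,.09,psi))
p,r=jp(C,.004,psi)
print("touch",robot.line_to(p,vel=.1,guard=12), robot.observe()["tool_pos"]-p)
robot.set_gripper(0); o=robot.observe(); print("w",o["gripper_width"],o["gripper_force"],o["ft_force"].round(1))
robot.line_to(jp(C,.03,psi)[0],vel=.05)
robot.line_to(jp(C,.09,psi)[0],vel=.1); 
p,r=jp(C+[-.06,.02],.13,psi); robot.line_to(p,vel=.1); robot.pause(.3)
o=robot.observe(); print(o["ft_force"].round(1),o["torque"].round(2),o["gripper_width"],o["q"].round(0),o["time"])
a=robot.grab_frame("scene"); b=robot.grab_frame("top"); cv2.imwrite("pics/s2.png",a); cv2.imwrite("pics/t2.png",b)
m=np.hstack([cv2.resize(a[100:280,90:290],(440,396)),cv2.resize(b[150:330,320:480],(352,396))]); cv2.imwrite("pics/m5.png",m)
E
```

```text
touch False [ 0.00027932 -0.00023317  0.00108885]
w 0.01317855728932833 59.02035201899707 [ 1.5 -0.9  1.8]
[-1.1  0.7 -4.5] [-0.16 -0.78  0.05] 0.01297944467521058 [-35.  34.  35. 105.  -6. -22.] 40.8833
```

View pics/m5.png

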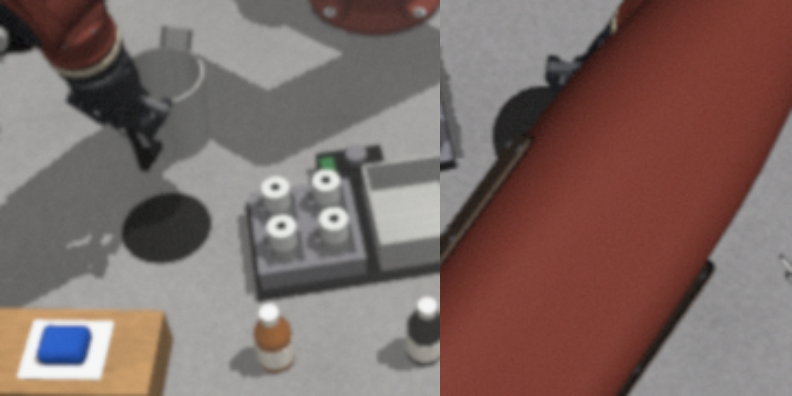

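The jug is held level, and the bare mat appears in the scene view with its centre at about (165.9,203.6). Next is the pour.

```bash
sed -i "s/'z',180 if flip else 0/'z',0/" pour.py
python3 -W ignore - <<'E'
from pour import *
print("mat",px2w(robot.get_calibration("scene"),(165.9,203.6),.004))
C=np.array([.5526,-.2834]); u=np.array([np.cos(np.radians(115)),np.sin(np.radians(115))])
T=list(range(0,101,10))
W=[pose2(115,t,spz(t)+.01,1,AL,.02) for t in T]
p,r=jp([.52,-.15],.14,140); robot.line_to(p,vel=.12,rotation=r)
robot.line_to(W[0][0],vel=.12,rotation=W[0][1])
print(robot.observe()["q"].round(0),robot.observe()["time"])
for t,(p,r) in zip(T[1:],W[1:]):
    robot.line_to(p,vel=.06 if t<80 else .04,rotation=r)
robot.pause(1.5)
o=robot.observe(); print(o["q"].round(0),o["time"],o["gripper_width"],o["ft_force"].round(1))
a=robot.grab_frame("scene"); b=robot.grab_frame("top"); cv2.imwrite("pics/s3.png",a); cv2.imwrite("pics/t3.png",b)
m=np.hstack([cv2.resize(a[110:270,170:350],(450,400)),cv2.resize(b[150:290,190:312],(348,400))]); cv2.imwrite("pics/m6.png",m)
E
```

```text
mat [ 0.55986048 -0.2887808   0.004     ]
[-24.  24.  23. 101.  10.  40.] 42.8667
[ 21. -14. -40.  25. -84.  51.] 51.3417 0.013585359710324192 [ 0.  -0.7 -3.3]
```

View pics/m6.png

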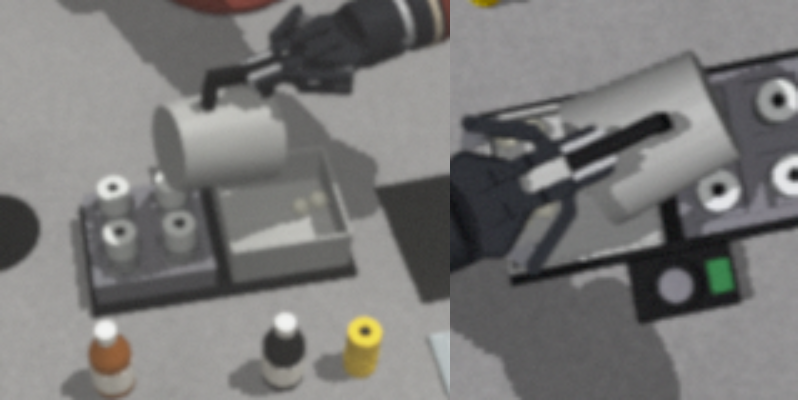

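The pour worked: balls are visible in the well, and the measured weight dropped by 1.2 N. I'll bring the jug back upright and check the well and the jug's tilt.

```bash
python3 -W ignore - <<'E'
from pour import *
for t in range(90,-1,-10):
    p,r=pose2(115,t,spz(t)+.01,1,AL,.02); robot.line_to(p,vel=.1,rotation=r)
p,r=jp([.52,-.15],.14,140); robot.line_to(p,vel=.12,rotation=r)
M=np.array([.558,-.289])
p,r=jp(M+[-.06,.02],.13,168); robot.line_to(p,vel=.12,rotation=r); robot.pause(.3)
o=robot.observe(); print(o["time"],o["ft_force"].round(1),o["torque"].round(2),o["gripper_width"])
a=robot.grab_frame("scene"); b=robot.grab_frame("top"); cv2.imwrite("pics/s4.png",a)
m=np.hstack([cv2.resize(a[110:250,110:330],(550,350)),cv2.resize(b[170:255,195:255],(247,350))]); cv2.imwrite("pics/m7.png",m)
E
```

```text
57.9833 [ 0.1  0.2 -3.5] [-0.1  -0.67  0.04] 0.013107465591374557
```

View pics/m7.png

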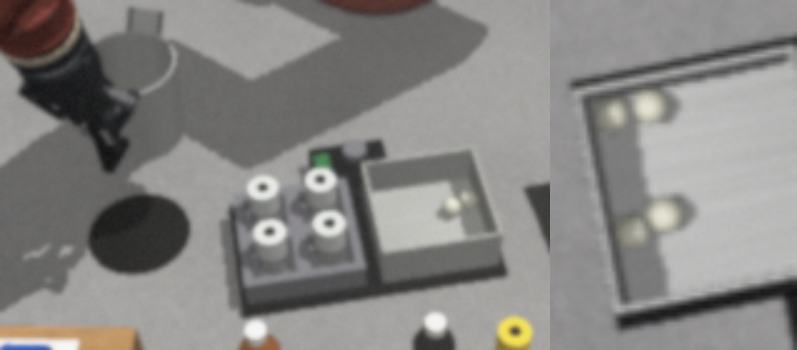

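All four balls are in the well and the jug is upright. I'll set it on the mat now.

```bash
python3 -W ignore - <<'E'
from pour import *
M=np.array([.558,-.289])
p,r=jp(M,.06,168); robot.line_to(p,vel=.1,rotation=r)
p,_=jp(M,.012,168); robot.line_to(p,vel=.08)
p,_=jp(M,.001,168); print("touch",robot.line_to(p,vel=.02,guard=4), robot.observe()["tool_pos"]-p)
robot.set_gripper(.05); robot.pause(.2)
p,_=jp(M,.10,168); robot.line_to(p,vel=.12)
O=[180,0,180]
robot.set_gripper(0)
robot.move_pose([.47,-.24,.36],O); robot.pause(.3)
im=robot.grab_frame("wrist"); t=robot.grab_frame("top")
m=np.hstack([cv2.resize(im[150:330,130:310],(400,400)),cv2.resize(t[160:280,310:430],(400,400))]); cv2.imwrite("pics/m8.png",m)
c=robot.get_calibration("wrist")
import pickle; pickle.dump(c,open("c8.pkl","wb")); print(robot.observe()["time"])
E
```

```text
touch True [ 0.00028777 -0.00013042  0.00346666]
64.175
```

View pics/m8.png

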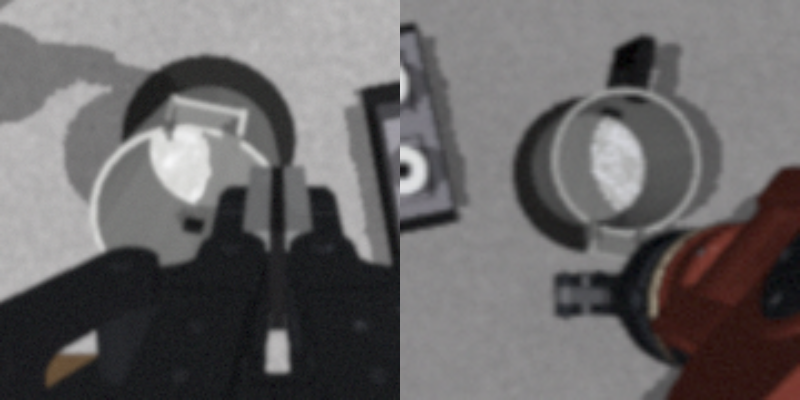

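The jug is empty and upright on the mat, with its rim at (377.8,208) in the top view. I'll check that offset, then press the button.

```bash
python3 -W ignore - <<'E'
from h import *
t=robot.get_calibration("top"); j=px2w(t,(377.8,208),.119)[:2]; d=np.hypot(*(j-[.558,-.289])); print("jug",j,"off",d)
if d<.02:
    B=[.4525,-.019]; O=[180,0,180]; L=robot.tip_reach
    robot.move_pose([*B,.25],O); robot.line_to([*B,L+.075],vel=.12)
    h=robot.line_to([*B,L+.01],vel=.02,guard=4); z1=robot.observe()["tool_pos"][2]-L
    print("contact",h,z1)
    h=robot.line_to([*B,z1+L-.012],vel=.015,guard=14); o=robot.observe(); print("bottom",h,o["tool_pos"][2]-L,o["ft_force"].round(1)); 
    robot.pause(.2)
    robot.line_to([*B,.25],vel=.12); robot.move_pose([.4,.1,.36],O); robot.pause(.5)
    c=robot.grab_frame("top"); s=robot.grab_frame("scene"); print(robot.observe()["time"])
    cv2.imwrite("pics/m9.png",np.hstack([cv2.resize(c[110:280,180:430],(400,272)),cv2.resize(s[140:280,130:336],(400,272))]))
E
```

```text
jug [ 0.5599501  -0.28786582] off 0.002255939027297774
contact True 0.05055471415799023
bottom True 0.05000745942894748 [-2.5  1.4  7.7]
70.7167
```

View pics/m9.png

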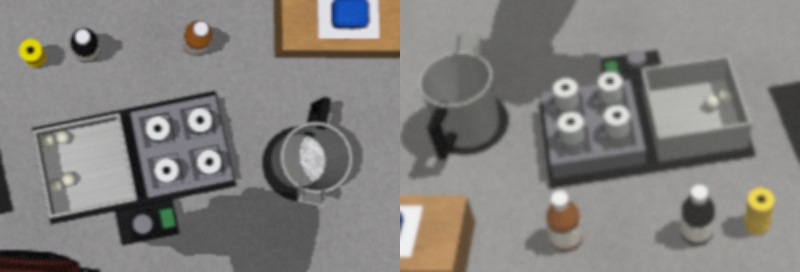

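Everything is in place. To be sure the button went fully in, I'll press again slowly and log force against depth.

```bash
python3 -W ignore - <<'E'
from h import *
B=[.4525,-.019]; O=[180,0,180]; L=robot.tip_reach
robot.move_pose([*B,.25],O); robot.line_to([*B,L+.065],vel=.12); robot.pause(.2); f0=robot.observe()["ft_force"][2]
for z in np.arange(.062,.044,-.001):
    g=robot.line_to([*B,L+z],vel=.02,guard=15); robot.pause(.1); o=robot.observe(); f=o["ft_force"][2]-f0
    print(round(z,3),round(o["tool_pos"][2]-L,4),round(f,1),g)
    if g or f>15: break
robot.pause(.2)
robot.line_to([*B,.25],vel=.12); robot.move_pose([.4,.1,.36],O); robot.pause(.5); print(robot.observe()["time"])
E
```

```text
0.062 0.062 2.0 False
0.061 0.061 1.4 False
0.06 0.06 1.2 False
0.059 0.059 1.2 False
0.058 0.058 1.2 False
0.057 0.057 0.6 False
0.056 0.0561 2.6 False
0.055 0.0551 3.6 False
0.054 0.0541 4.3 False
0.053 0.0531 5.3 False
0.052 0.0521 5.3 False
0.051 0.0511 5.8 False
0.05 0.05 7.3 False
0.049 0.0499 15.5 False
80.3
```

The spring travel runs from 56 to 50 mm and then hits a hard stop, so the button was fully in. I'll check that the jug hasn't been knocked, then hand in.

```bash
python3 - <<'E'
from h import *
t=robot.grab_frame("top"); a=cv2.imread("pics/m9.png")[:,:400]
b=cv2.resize(t[110:280,180:430],(400,272)); d=cv2.absdiff(a,b); print(d.max(),(d.max(2)>40).sum())
if (d.max(2)>40).sum()<150: print(robot.job_done())
E
```

```text
14 0
the job is handed in; nothing more can be done
None
```

The job is handed in: all four grips stand in pockets, four balls (all I saw) are in the well, the empty jug is back on its mat, the button was pressed fully in and released, and the ink bottles look undisturbed; no verdict came back.

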